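Match clay pots to the saucers in the carry tray

ROBOT

A 6-joint arm with a two-finger parallel gripper is mounted at the origin on the work surface. World frame = base frame: x ahead of the robot, y to its left, z up, the work surface at z = 0. Lengths are in m, angles in rad, forces in N, time in s.
With the tool pointing down it reaches from about 0.275 to 1 m from the base axis. Payload 8.4 kg.
Tool frame: the origin (TCP) lies on the centre line of the jaws, within the pads' length; the fingertips stand 17 mm ahead of it and the grasp point (between the pads) lies 2 mm behind it (bot.tcp_to_tips is the y of the fingertips in the tool frame, in m); y points along the fingers, z is the direction in which the jaws open and shut, and the axes are right-handed (so a half turn about y gives the same grasp; the last joint's range is limited). The gripper opens to 85 mm and grips with 20 to 120 N. Pads are 22 mm wide; open, the fingers measure 114 mm over their backs; the gripper's body (76 mm by 85 mm) begins 54 mm behind the grasp point. The pads swing forward as they close: fully open they stand 13 mm farther back than shut.
Start: joints at [1.303, 0.353, 1.633, -0, 1.155, -0.002], TCP at [0.164, 0.603, 0.248] pointing down, gripper open.
Joint ranges: [-2.63, 2.63], [-0.92, 2.1], [0.06, 2.66], [-1.3, 4.44], [0, 2.69], [-3.02, 3.02]. Speed limits (rad/s): [2.22, 2.22, 2.79, 3.14, 3.14, 3.14].

INTERFACE

Orientations are given as a unit quaternion [x, y, z, w].
In Python, from workcell import bot, hand, kinematics, get_obs, vision, hand_in gives the robot as it stands. The module is installed in compiled form; this text tells all that it offers. Calls block until the motion is done:
- bot.reach(position, orientation): joint-space move of the TCP to a pose.
- bot.servo_line(position, ori=None, velocity=0.15): straight line of the TCP; ori=None keeps the orientation; velocity is the mean speed in m/s.
- bot.goto_joints(angles): joint-space move.
- hand.move_gripper(opening, strength=None): finger opening in m; strength is the grip in N (None keeps the last); returns when the fingers have stopped.
- bot.dwell(seconds).
- kinematics.solve_ik(position, orientation): joint angles nearest the present ones, or None.
- get_obs(): the state.
- vision.read_camera(name): name is "side" or "top" or "wrist"; returns a dict with "frame" (480x640x3 uint8, red, green, blue), "intrinsics" (3x3 intrinsics, pixels), "view" (4x4, takes a point from world to camera coordinates). Camera axes: x right, y down, z forward; pixel columns grow to the right and rows downward; lengths in m; the calibration is good to about 2 mm. A picture is of the moment at which its call begins. There is no depth.
A pose or a line that the arm cannot do raises bot.IKError and nothing moves.
- hand_in(): hands the job in, once; it reports no verdict.
The state is a dict: "time_s": time; "joint_pos": joint angles; "joint_vel": joint speeds; "joint_efforts": joint torques, N m; "position": TCP position; "orientation": TCP orientation; "wrist_force": force on the tool from outside, world axes, zero at the start; "ft_torque": the same for the moment, N m; "gripper_width": finger opening in m.
Only numpy, scipy, OpenCV 4.12 (cv2) and the standard library are available. Lean on these libraries where they do the work, as an engineer would, in place of code of your own. Each camera call takes 0.05 s, during which the arm holds its last target.

TASK

Each of the three saucers in the black carry tray is waiting for its own pot: stand on every saucer the clay pot that matches it in shape and size, upright, with its foot flat inside the saucer's lip, setting it down rather than dropping it. The pots that have no saucer of their own, and the box of labels, stay standing where they are.

Things in the scene. Friction and masses are not known exactly. Their poses are not given: they have to be found in the camera images.
- pot_round_small: Small round terracotta pot, 56 mm tall, 80 g. Its rim is a vertical round collar 50 mm across that takes up the top 18 mm (38 to 56 mm above the foot), good to grip from above; below it the wall narrows to a foot 36 mm across. Hollow, open at the top, stands upright on the table at the start. Origin: centre of the foot's underside; z up.
- pot_round_large: Large round terracotta pot, 70 mm tall, 160 g. Vertical round collar 66 mm across over the top 20 mm (50 to 70 mm above the foot), good to grip; the foot is 48 mm across. Hollow, open at the top, stands upright on the table at the start. Origin: centre of the foot's underside; z up.
- pot_square_small: Small square terracotta pot, 56 mm tall, 100 g. Vertical square collar 52 x 52 mm over the top 18 mm (38 to 56 mm above the foot), good to grip across two opposite faces; square foot 42 x 42 mm. x and y axes are normal to its sides. Hollow, open at the top, stands upright on the table at the start. Origin: centre of the foot's underside; z up. At the start its sides are turned at any angle.
- pot_square_large: Large square terracotta pot, 70 mm tall, collar 64 x 64 mm, 180 g. x and y axes are normal to its sides. Hollow, open at the top, stands upright on the table at the start. Origin: centre of the foot's underside; z up. At the start its sides are turned at any angle.
- pot_oblong: Oblong terracotta pot, 56 mm tall, collar 50 mm (along its x) by 84 mm (along its y), 150 g. Hollow, open at the top, stands upright on the table at the start. Origin: centre of the foot's underside; z up. At the start its sides are turned at any angle.
- saucer_round_small: Small round terracotta saucer fixed in the carry tray, 13 mm tall, 62 mm across outside, about 54 mm across inside the lip, floor 4 mm thick: a pot standing in it has its foot 4 mm above this origin. Origin: centre of the underside, z up.
- saucer_round_large: Large round terracotta saucer fixed in the carry tray, 13 mm tall, 74 mm across outside, about 66 mm across inside the lip, floor 4 mm thick (foot of the pot 4 mm above this origin). Origin: centre of the underside, z up.
- saucer_square_small: Small square terracotta saucer fixed in the carry tray, 13 mm tall, 66 x 66 mm outside, 58 x 58 mm inside the lip, floor 4 mm thick (foot of the pot 4 mm above this origin); the square pot goes in only when its sides lie along the saucer's sides, any of the four ways round. It may be turned up to 20 degrees in the tray. Origin: centre of the underside, z up; x and y axes normal to its sides.
- carry_tray: Black plastic carry tray fixed on the table at the robot's right, 370 mm long (its x) by 170 mm wide (its y), outside; walls 30 mm tall, floor 5 mm thick. The three saucers stand on its floor in a row along its x, about 115 mm apart, in any order. Origin: centre of the underside, z up.
- label_box: Small plywood box of wooden plant labels, 70 x 45 mm, 50 mm tall with the labels, 300 g, standing among the pots. Origin: centre of the underside, z up. (Also on the table but out of the way, at its far left corner a green bottle 170 mm tall, and at its far edge a hand brush.)

How it is judged:
At the end, for the whole second after the job is handed in: The three pots stand released, still, upright (0.1 rad), foot flat on the floor of the saucer of their shape and size (within 15 mm of its centre, 1 to 7.5 mm above its underside); large square pot, oblong pot and label box upright, still, within 30 mm of their start (horizontal distance between pot_round_small and saucer_round_small below 0.015 m and z of pot_round_small in the frame of saucer_round_small between 0.001 and 0.0075 m and angle between each of pot_round_small, pot_round_large, pot_square_small, pot_square_large, pot_oblong, label_box's own z axis and vertical below 0.1 rad and linear speed of each of pot_round_small, pot_round_large, pot_square_small, pot_square_large, pot_oblong, label_box below 0.02 m/s and angular speed of each of pot_round_small, pot_round_large, pot_square_small below 0.2 rad/s and contact force between the fingers and pot_round_small below 0.05 N and horizontal distance between pot_round_large and saucer_round_large below 0.015 m and z of pot_round_large in the frame of saucer_round_large between 0.001 and 0.0075 m and contact force between the fingers and pot_round_large below 0.05 N and horizontal distance between pot_square_small and saucer_square_small below 0.015 m and z of pot_square_small in the frame of saucer_square_small between 0.001 and 0.0075 m and contact force between the fingers and pot_square_small below 0.05 N and distance of each of pot_square_large, pot_oblong, label_box from where it was at the start of the episode below 0.03 m); the robot touches nothing.
It fails at once if a pot for a saucer is dropped: falling free, touching nothing, faster than 0.3 m/s with its foot more than 30 mm above the table ((contact force between anything else and pot_round_small below 0.02 N and height (world z) of pot_round_small above 0.03 m and linear speed of pot_round_small above 0.3 m/s) or (contact force between anything else and pot_round_large below 0.02 N and height (world z) of pot_round_large above 0.03 m and linear speed of pot_round_large above 0.3 m/s) or (contact force between anything else and pot_square_small below 0.02 N and height (world z) of pot_square_small above 0.03 m and linear speed of pot_square_small above 0.3 m/s)).
It also fails if it takes over 93 s, if anything falls off the work surface, if the arm or the gripper's body presses on something with over 40 N, if the wrist force passes 120 N, or if a joint passes its speed limit or range.

## Working session

There is one attempt and no reset: what is moved stays moved. The work goes in short steps, each a Python script; the robot and the scene stay as the last script left them, time stands still between calls to the robot, and variables do not carry over. Pictures are saved under pics/ and viewed, and the job is handed in when it is done.

```bash
mkdir -p pics
python3 - <<'E'
from workcell import bot,hand,kinematics,get_obs,vision
import cv2,numpy as np
for n in ["top","side"]:
    r=vision.read_camera(n); cv2.imwrite(f"pics/{n}0.png",r["frame"][:,:,::-1]); print(n,r["intrinsics"].tolist(),np.round(r["view"],4).tolist())
    np.savez(n+"0.npz",**r)
o=get_obs();print(o["time_s"],o["position"],o["orientation"],o["wrist_force"],o["gripper_width"],bot.tcp_to_tips)
E
```

```text
top [[453.20225283823424, 0.0, 313.1151949634593], [0.0, 453.20225283823424, 238.44990019710667], [0.0, 0.0, 1.0]] [[0.0295, -0.9995, 0.0092, 0.0022], [-0.9844, -0.0306, -0.173, 0.5469], [0.1732, -0.004, -0.9849, 0.7467], [0.0, 0.0, 0.0, 1.0]]
side [[495.8685560632667, 0.0, 321.3875198542091], [0.0, 495.8685560632667, 237.49847661967223], [0.0, 0.0, 1.0]] [[0.8367, -0.5476, -0.0122, -0.4148], [-0.391, -0.5815, -0.7134, 0.275], [0.3835, 0.6017, -0.7006, 0.5957], [0.0, 0.0, 0.0, 1.0]]
0.1 [0.16407351 0.60264793 0.247622  ] [ 0.7013196  -0.09376708  0.09364341 -0.70042092] [-1.00251655 -0.11618871 -0.6445316 ] 0.08546012429164894 0.017
```

View pics/top0.png

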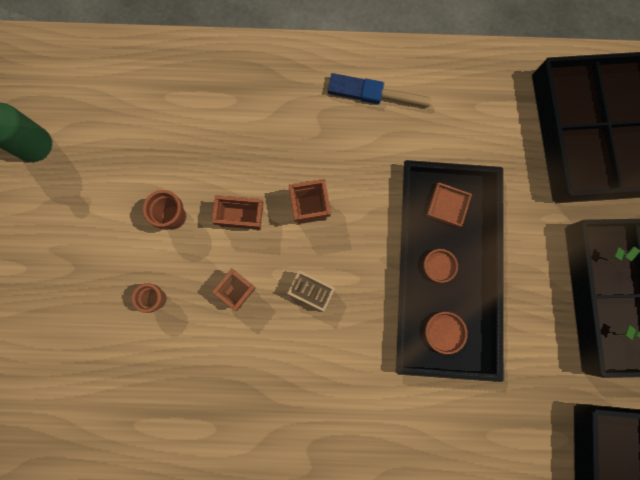

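View pics/side0.png

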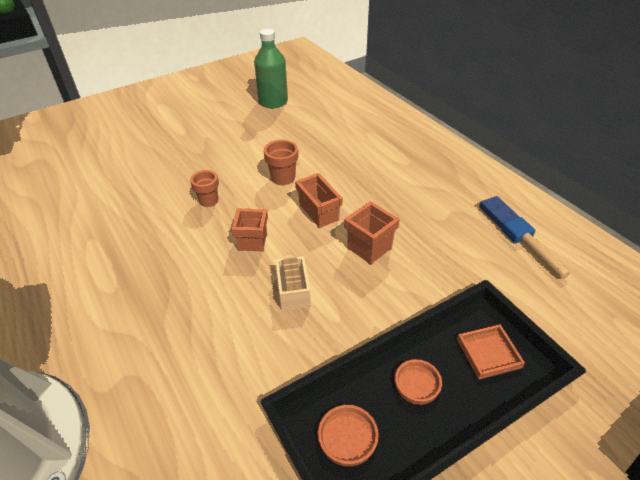

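Run:
```python
import cv2
a=cv2.imread("pics/top0.png")
def crop(n,u,v,w,h,s):
    c=cv2.resize(a[v:v+h,u:u+w],None,fx=s,fy=s,interpolation=cv2.INTER_CUBIC)
    for k in range(0,w,10):
        cv2.line(c,(k*s,0),(k*s,12 if k%50 else 25),(255,255,255),1)
        cv2.putText(c,str(u+k),(k*s,36),0,.35,(255,255,255),1)
    for k in range(0,h,10):
        cv2.line(c,(0,k*s),(12,k*s),(255,255,255),1);cv2.putText(c,str(v+k),(14,k*s+4),0,.35,(255,255,255),1)
    cv2.imwrite(f"pics/{n}.png",c)
crop("c_pots",125,180,150,140,5) if 0 else crop("c_pots",125,170,150,112,5)
crop("c_pots2",125,255,150,70,5)
crop("c_s",395,155,115,110,5)
crop("c_s2",395,240,115,115,5)
```

```text
(no output)
```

View pics/c_pots.png

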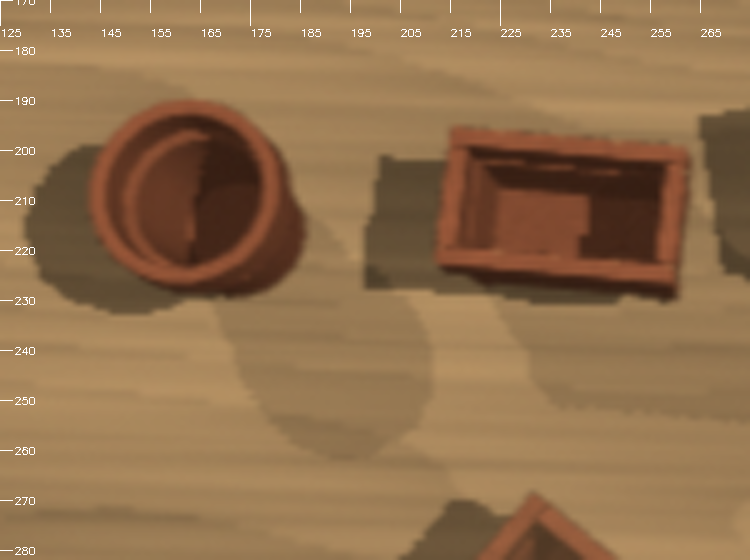

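View pics/c_pots2.png

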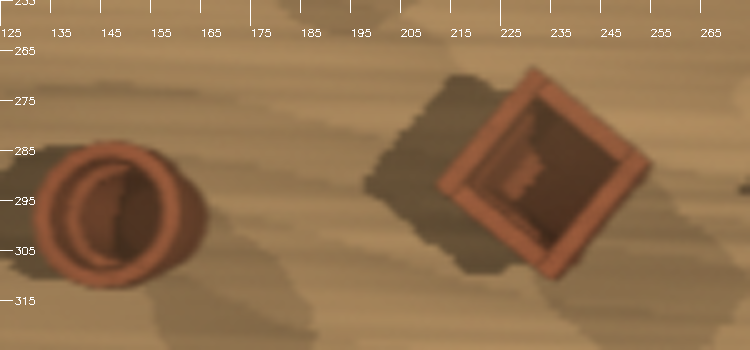

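View pics/c_s.png

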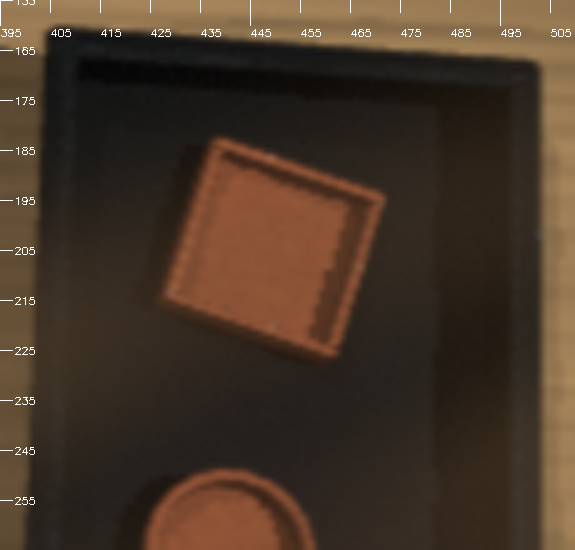

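View pics/c_s2.png

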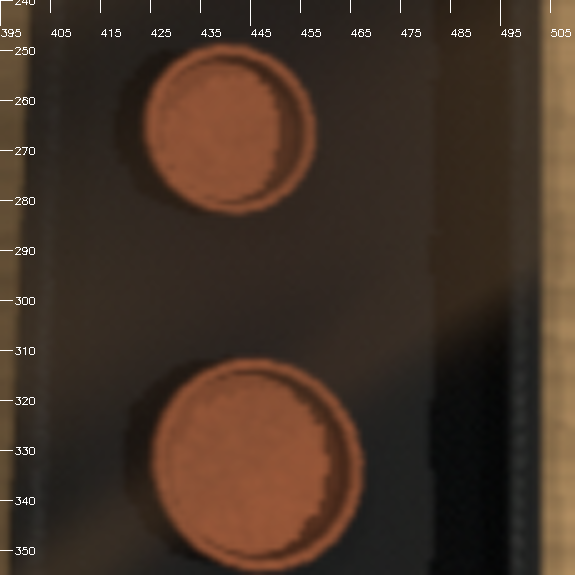

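```bash
cat > h.py <<'E'
import numpy as np
def ray(cam,uv,z):
    d=np.load(cam+"0.npz");K=d["intrinsics"];V=d["view"];R=V[:3,:3];c=-R.T@V[:3,3]
    r=R.T@np.linalg.inv(K)@np.array([uv[0],uv[1],1.]);return c+r*(z-c[2])/r[2]
def proj(cam,p):
    d=np.load(cam+"0.npz");q=d["intrinsics"]@(d["view"][:3,:3]@np.array(p,float)+d["view"][:3,3]);return q[:2]/q[2]
E
python3 - <<'E'
from h import *
T={}
def circ(n,l,r,t,b,z):
    # off=0.4 px crop convention
    l,r,t,b=[x-.4 for x in(l,r,t,b)]
    c=((l+r)/2,(t+b)/2);p=ray("top",c,z)
    w=np.linalg.norm(ray("top",(l,c[1]),z)-ray("top",(r,c[1]),z));h=np.linalg.norm(ray("top",(c[0],t),z)-ray("top",(c[0],b),z))
    print(n,p.round(4),"diam",w.round(4),h.round(4)); print("  side px mid-top",proj("side",p).round(1))
def quad(n,pts,z):
    P=np.array([ray("top",np.array(p)-.4,z) for p in pts]);e=np.roll(P,-1,0)-P
    print(n,P.mean(0).round(4),"edges",np.linalg.norm(e,axis=1).round(4),"ang",(np.degrees(np.arctan2(e[:,1],e[:,0]))%90).round(1))
    print("  side px",[proj("side",q).round(1).tolist() for q in P],proj("side",P.mean(0)).round(1))
circ("RL",143,181.2,189.8,227.4,.07)
circ("RS",131.6,161.4,283,312.6,.056)
quad("SQ",[(231.6,268.4),(255.4,288),(235.4,310.8),(212.6,291.8)],.056)
quad("sSQ",[(438.4,182.6),(472.2,194),(462.4,225.7),(427.6,214)],.018)
circ("sRS",423.6,458.2,248.6,282.8,.018)
circ("sRL",425.2,467.8,311.6,354.4,.018)
quad("OB",[(215,195.5),(263,199.5),(260.5,227.5),(212.5,222.5)],.056)
quad("LB",[(295.5,271.5),(334,290),(326,311),(289,292)],.05)
quad("SL",[(289,185),(325,180.5),(330,217),(295,221)],.07)
E
python3 - <<'E'
import cv2
a=cv2.imread("pics/side0.png")
def crop(n,u,v,w,h,s):
    c=cv2.resize(a[v:v+h,u:u+w],None,fx=s,fy=s,interpolation=cv2.INTER_CUBIC)
    for k in range(0,w,10):
        cv2.line(c,(k*s,0),(k*s,12),(0,0,0),1);cv2.putText(c,str(u+k),(k*s,22),0,.35,(0,0,0),1)
    for k in range(0,h,10):
        cv2.line(c,(0,k*s),(12,k*s),(0,0,0),1);cv2.putText(c,str(v+k),(14,k*s+4),0,.35,(0,0,0),1)
    cv2.imwrite(f"pics/{n}.png",c)
crop("sd1",180,130,130,130,4)
crop("sd2",300,320,240,150,3)
E
```

```text
RL [0.5873 0.2804 0.07  ] diam 0.0654 0.0664
  side px mid-top [280.4 149.1]
RS [0.4353 0.2979 0.056 ] diam 0.0502 0.0497
  side px mid-top [203.6 177.9]
SQ [0.4534 0.1516 0.056 ] edges [0.0532 0.0504 0.0508 0.0505] ang [52.8 51.1 52.9 53.9]
  side px [[266.9, 209.2], [262.0, 230.9], [231.4, 229.0], [237.3, 208.4]] [249.5 219.1]
sSQ [ 0.6252 -0.232   0.018 ] edges [0.0656 0.0639 0.0667 0.0643] ang [72.3 71.9 72.6 70.9]
  side px [[500.8, 324.3], [526.0, 363.1], [482.8, 374.5], [459.4, 333.8]] [492.  348.2]
sRS [ 0.5098 -0.2126  0.018 ] diam 0.0626 0.0621
  side px mid-top [418.9 379.6]
sRL [ 0.391  -0.2202  0.018 ] diam 0.0752 0.0739
  side px mid-top [348.4 433.5]
OB [0.5902 0.1528 0.056 ] edges [0.0848 0.0503 0.0841 0.0486] ang [86.9 87.8 85.7 88.7]
  side px [[318.4, 172.5], [342.8, 198.0], [317.8, 208.1], [295.4, 181.4]] [318.3 189.5]
LB [0.4553 0.0203 0.05  ] edges [0.0734 0.0382 0.0709 0.0368] ang [66.1 70.4 64.8 74.5]
  side px [[300.0, 250.5], [306.6, 286.1], [280.9, 291.1], [277.2, 255.9]] [291.2 270.3]
SL [0.6093 0.0274 0.07  ] edges [0.0632 0.0656 0.0605 0.0649] ang [ 9.2  9.   8.5 11.3]
  side px [[370.2, 200.9], [398.8, 219.5], [370.4, 239.1], [343.4, 219.5]] [370.7 219.4]
```

View pics/sd1.png

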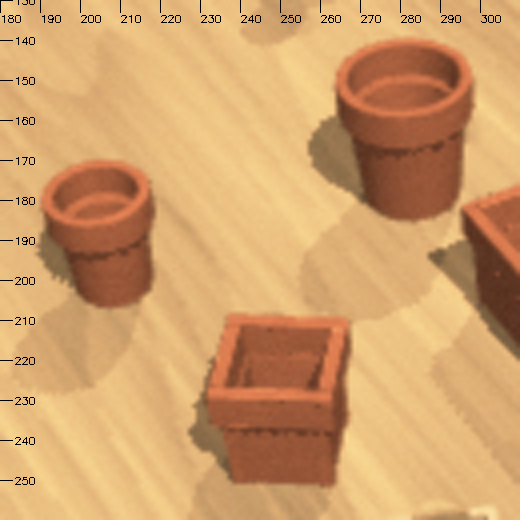

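View pics/sd2.png

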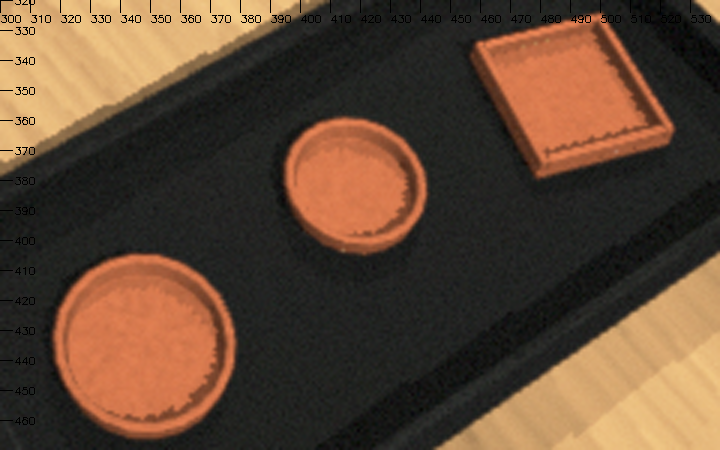

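```bash
cat >> h.py <<'E'
from scipy.spatial.transform import Rotation as Ro
def q(deg):
    c,s=np.cos(np.radians(deg)),np.sin(np.radians(deg))
    return Ro.from_matrix(np.array([[s,0,c],[-c,0,s],[0,-1,0]])).as_quat()
E
python3 - <<'E'
from h import *
from workcell import *
print(get_obs()["orientation"])
def t(n,p,angs):
    for a in angs:
        for z in (p[2],p[2]+.15):
            j=kinematics.solve_ik([p[0],p[1],z],q(a)); print(n,a,round(z,3),None if j is None else np.round(j,2))
t("RS",(.4353,.2979,.043),(0,45,90,135,180,-45,-90))
t("RL",(.5873,.2804,.056),(0,45,135,180,-45))
t("SQ",(.4534,.1516,.043),(52.7,142.7,-37.3,-127.3))
t("sSQ",(.625,-.232,.052),(71.9,161.9,-18.1,-108.1))
t("sRS",(.51,-.2126,.052),(0,90,180,-90))
t("sRL",(.391,-.2202,.065),(0,90,180,-90))
E
```

```text
[ 0.7013196  -0.09376708  0.09364341 -0.70042092]
RS 0 0.043 [ 0.6   0.49  1.98 -0.    0.66  0.6 ]
RS 0 0.193 [ 0.6   0.27  1.89 -0.    0.98  0.6 ]
RS 45 0.043 [ 0.6   0.49  1.98 -0.    0.66 -0.19]
RS 45 0.193 [ 0.6   0.27  1.89  0.    0.98 -0.19]
RS 90 0.043 [ 0.6   0.49  1.98 -0.    0.66 -0.97]
RS 90 0.193 [ 0.6   0.27  1.89 -0.    0.98 -0.97]
RS 135 0.043 [ 0.6   0.49  1.98 -0.    0.66 -1.76]
RS 135 0.193 [ 0.6   0.27  1.89 -0.    0.98 -1.76]
RS 180 0.043 [ 0.6   0.49  1.98 -0.    0.66 -2.54]
RS 180 0.193 [ 0.6   0.27  1.89 -0.    0.98 -2.54]
RS -45 0.043 [ 0.6   0.49  1.98 -0.    0.66  1.38]
RS -45 0.193 [ 0.6   0.27  1.89 -0.    0.98  1.38]
RS -90 0.043 [ 0.6   0.49  1.98 -0.    0.66  2.17]
RS -90 0.193 [ 0.6   0.27  1.89 -0.    0.98  2.17]
RL 0 0.056 [ 0.44  0.61  1.7  -0.    0.83  0.44]
RL 0 0.206 [ 0.44  0.43  1.61 -0.    1.1   0.44]
RL 45 0.056 [ 0.44  0.61  1.7  -0.    0.83 -0.34]
RL 45 0.206 [ 0.44  0.43  1.61  0.    1.1  -0.34]
RL 135 0.056 [ 0.44  0.61  1.7  -0.    0.83 -1.91]
RL 135 0.206 [ 0.44  0.43  1.61 -0.    1.1  -1.91]
RL 180 0.056 [ 0.44  0.61  1.7  -0.    0.83 
[... 1069 characters left out ...]
  0.51  1.93 -0.    0.71 -1.97]
sRS 90 0.202 [-0.4   0.29  1.83 -0.    1.02 -1.97]
sRS 180 0.052 [-0.4   0.51  1.93 -0.    0.71  2.74]
sRS 180 0.202 [-0.4   0.29  1.83 -0.    1.02  2.74]
sRS -90 0.052 [-0.4   0.51  1.93 -0.    0.71  1.17]
sRS -90 0.202 [-0.4   0.29  1.83 -0.    1.02  1.17]
sRL 0 0.065 [-0.52  0.37  2.14 -0.    0.63 -0.52]
sRL 0 0.215 [-0.52  0.12  2.03 -0.    1.   -0.52]
sRL 90 0.065 [-0.52  0.37  2.14 -0.    0.63 -2.09]
sRL 90 0.215 [-0.52  0.12  2.03 -0.    1.   -2.09]
sRL 180 0.065 [-0.52  0.37  2.14 -0.    0.63  2.63]
sRL 180 0.215 [-0.52  0.12  2.03 -0.    1.    2.63]
sRL -90 0.065 [-0.52  0.37  2.14 -0.    0.63  1.05]
sRL -90 0.215 [-0.52  0.12  2.03 -0.    1.    1.05]
```

```bash
cat > act.py <<'E'
from h import *
from workcell import *
import cv2
def st(m):
    o=get_obs();print(m,"t",round(o["time_s"],2),"p",o["position"].round(4),"w",round(float(o["gripper_width"]),4),"F",np.round(o["wrist_force"],2))
    return o
def pick(x,y,z,a,up=.15,strength=30):
    bot.reach([x,y,z+.10],q(a));st("above")
    bot.servo_line([x,y,z],velocity=.12);st("down")
    hand.move_gripper(0.0,strength);st("closed")
    bot.servo_line([x,y,z+.02],velocity=.08);st("lift")
    bot.servo_line([x,y,z+up],velocity=.25);st("up")
def pic(cam,n):
    r=vision.read_camera(cam);cv2.imwrite(f"pics/{n}.png",r["frame"][:,:,::-1]);return r
E
python3 - <<'E'
from act import *
hand.move_gripper(.085)
pick(.4534,.1516,.043,-37.3)
pic("side","sq_up");pic("wrist","sq_upw")
E
```

```text
above t 2.29 p [0.4536 0.1523 0.1432] w 0.085 F [0.25 0.38 0.35]
down t 3.27 p [0.4538 0.1518 0.0435] w 0.085 F [ 0.09 -1.09  0.32]
closed t 3.68 p [0.4538 0.1517 0.0437] w 0.0512 F [-0.68  0.15  5.64]
lift t 4.08 p [0.4537 0.1517 0.0634] w 0.0518 F [ 0.31  0.02 -0.73]
up t 4.75 p [0.4527 0.1514 0.1919] w 0.0517 F [-0.98 -0.21 -1.04]
```

View pics/sq_up.png

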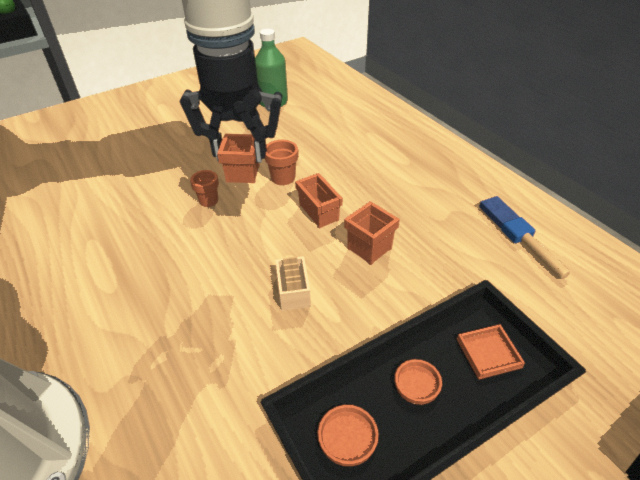

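View pics/sq_upw.png

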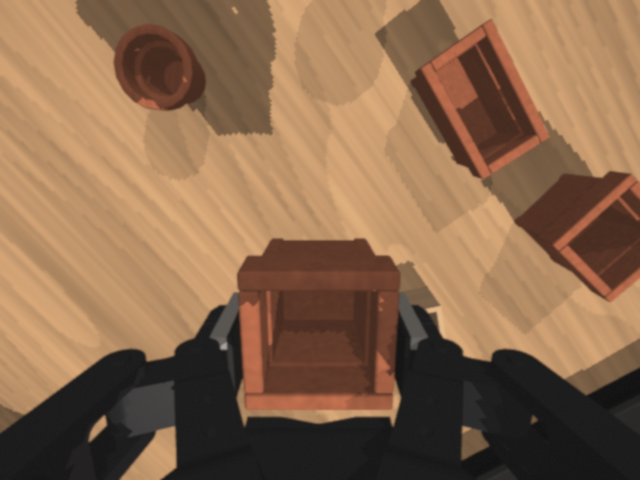

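```bash
cat >> act.py <<'E'
def place(x,y,zt,a,carry=.193,opn=.07):
    # zt: expected TCP z with foot on saucer floor
    bot.reach([x,y,carry],q(a));st("over")
    bot.servo_line([x,y,zt+.02],velocity=.15)
    bot.dwell(.15);f0=st("hover")["wrist_force"][2]
    z=zt+.004
    bot.servo_line([x,y,z],velocity=.05)
    while z>zt-.005:
        f=np.mean([ (bot.dwell(.04),get_obs()["wrist_force"][2])[1] for _ in range(2)])
        if f-f0>4: break
        z-=.001; bot.servo_line([x,y,z],velocity=.03)
    st(f"touch cmd {z:.4f} df {f-f0:.1f}")
def release(opn=.07,up=.1):
    hand.move_gripper(opn);o=st("open");p=o["position"]
    bot.servo_line([p[0],p[1],p[2]+.04],velocity=.1)
    bot.servo_line([p[0],p[1],p[2]+up],velocity=.25);st("away")
E
python3 - <<'E'
from act import *
print(ray("side",(490.5,349.5),.018))
place(.6245,-.2325,.052,-18.1)
pic("side","sq_pl");pic("wrist","sq_plw")
E
```

```text
[ 0.62194355 -0.23228538  0.018     ]
over t 6.4 p [ 0.6244 -0.2314  0.1927] w 0.0513 F [ 0.55  0.03 -0.55]
hover t 7.51 p [ 0.6252 -0.2328  0.0732] w 0.0517 F [ 0.12  0.33 -1.34]
touch cmd 0.0520 df 7.8 t 9.39 p [ 0.6246 -0.2326  0.0528] w 0.0516 F [-2.95  0.94  6.49]
```

View pics/sq_pl.png

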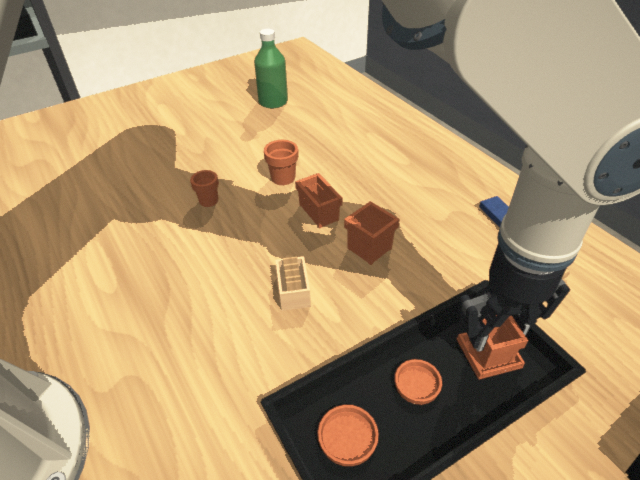

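View pics/sq_plw.png

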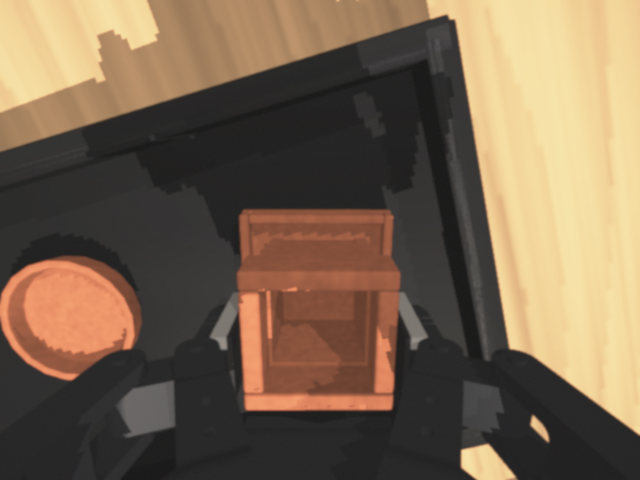

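Run:
```python
from act import *
release(.075,.14)
pick(.5873,.2804,.056,0,up=.16)
r=pic("side","rl_up")
c=r["frame"][300:400,440:560,::-1];cv2.imwrite("pics/sq_chk.png",cv2.resize(c,None,fx=5,fy=5,interpolation=cv2.INTER_CUBIC))
```

```text
open t 9.85 p [ 0.6245 -0.2325  0.0519] w 0.0748 F [-0.22 -0.35  0.66]
away t 10.95 p [ 0.6243 -0.2324  0.1919] w 0.075 F [-1.3   0.03 -1.93]
above t 12.82 p [0.5878 0.2795 0.156 ] w 0.075 F [-0.49 -0.09  0.28]
down t 13.8 p [0.5879 0.2806 0.0567] w 0.0749 F [0.24 0.76 0.12]
closed t 14.07 p [0.588  0.2807 0.0575] w 0.0629 F [-1.03 -0.81  5.67]
lift t 14.47 p [0.5878 0.2807 0.077 ] w 0.0627 F [ 0.3  -0.26 -1.79]
up t 15.18 p [0.5865 0.28   0.2145] w 0.0629 F [ 0.05 -0.55 -1.76]
```

View pics/sq_chk.png

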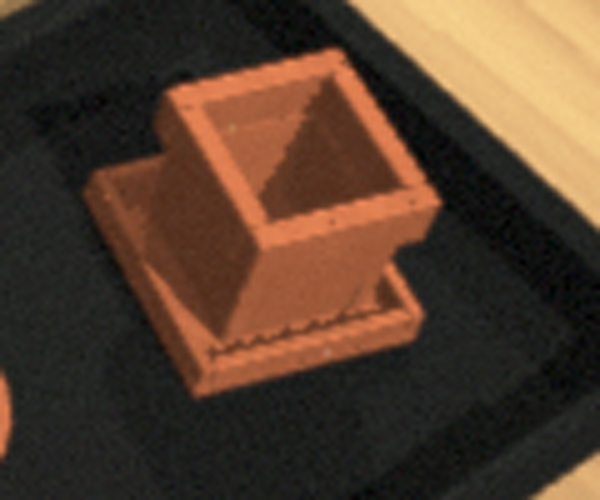

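View pics/rl_up.png

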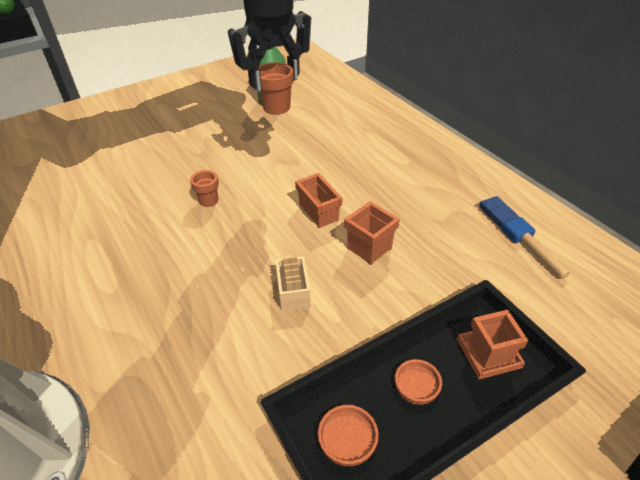

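Run:
```python
from act import *
place(.391,-.2202,.0655,0,carry=.216)
pic("side","rl_pl");pic("wrist","rl_plw")
```

```text
over t 17.17 p [ 0.3916 -0.2199  0.2161] w 0.0628 F [ 0.07  0.04 -1.3 ]
hover t 18.33 p [ 0.3916 -0.2205  0.0863] w 0.0629 F [ 0.31  0.57 -1.4 ]
touch cmd 0.0655 df 17.9 t 20.22 p [ 0.3911 -0.2204  0.0664] w 0.0628 F [-3.62  0.91 15.96]
```

View pics/rl_pl.png

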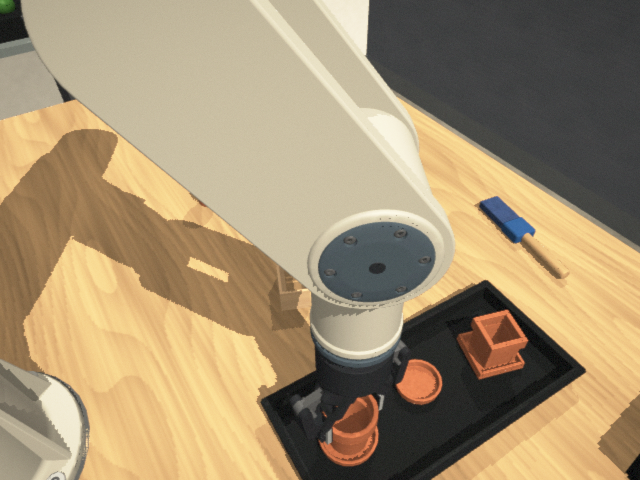

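View pics/rl_plw.png

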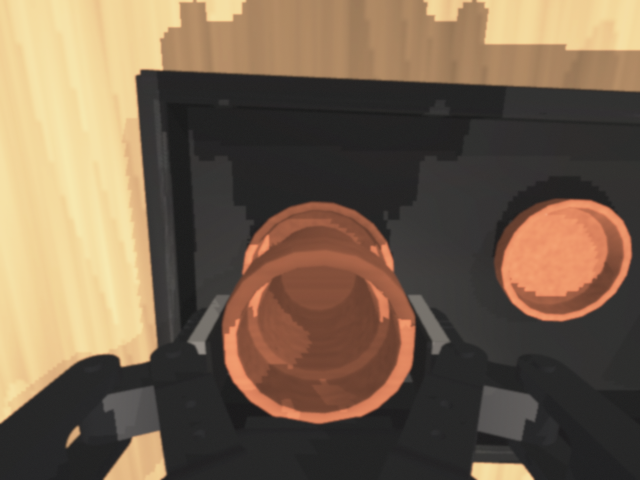

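Run:
```python
from act import *
release(.08,.15)
hand.move_gripper(.08)
pick(.4353,.2979,.043,0,up=.16)
r=pic("side","rs_up");pic("wrist","rs_upw")
```

```text
open t 20.63 p [ 0.391  -0.2202  0.0654] w 0.0797 F [-0.05 -0.28 -0.46]
away t 21.77 p [ 0.3907 -0.22    0.2149] w 0.0798 F [-0.75 -0.17 -0.  ]
above t 23.89 p [0.4357 0.2972 0.1431] w 0.0799 F [-0.35  0.26  0.62]
down t 24.88 p [0.4357 0.2981 0.0435] w 0.0802 F [0.12 0.24 0.4 ]
closed t 25.27 p [0.4357 0.2983 0.044 ] w 0.0483 F [-1.82 -1.15  7.36]
lift t 25.68 p [0.4357 0.2981 0.0636] w 0.0482 F [-0.03  0.03 -0.21]
up t 26.38 p [0.4346 0.2974 0.2018] w 0.048 F [-0.24  0.58 -1.59]
```

View pics/rs_up.png

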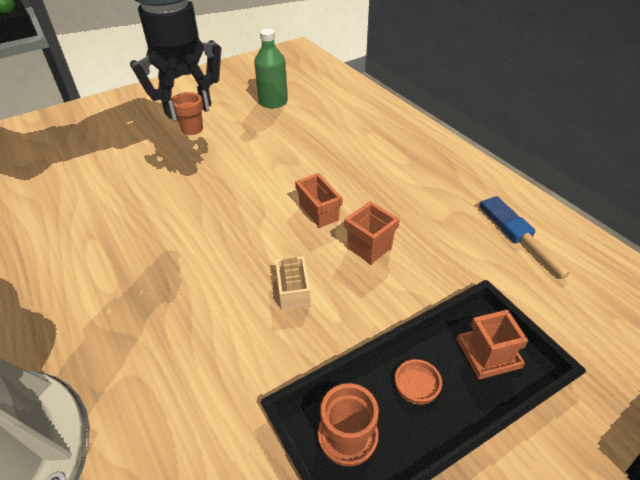

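View pics/rs_upw.png

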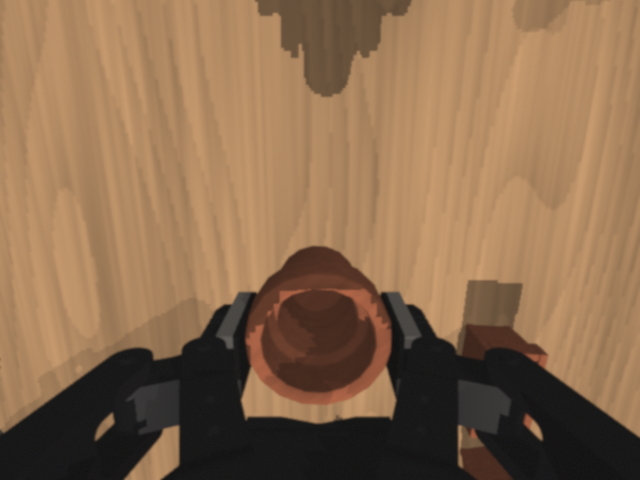

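Run:
```python
from act import *
place(.5098,-.2126,.0525,0,carry=.21)
pic("wrist","rs_plw")
release(.07,.2)
bot.reach([.25,.35,.3],q(0));hand.move_gripper(.07)
for n in("top","side"):
    r=pic(n,n+"_end");np.savez(n+"1.npz",**r)
    (u,v,w,h)=(395,155,125,220) if n=="top" else (300,290,250,180)
    s=2.7 if n=="top" else 3
    c=r["frame"][v:v+h,u:u+w,::-1];cv2.imwrite(f"pics/{n}_endc.png",cv2.resize(c,None,fx=s,fy=s,interpolation=cv2.INTER_CUBIC))
st("end")
```

```text
over t 28.35 p [ 0.5101 -0.2118  0.2099] w 0.0484 F [ 0.16  0.02 -1.32]
hover t 29.57 p [ 0.5104 -0.2128  0.0734] w 0.0479 F [-0.02  0.35 -0.59]
touch cmd 0.0525 df 7.2 t 31.45 p [ 0.5099 -0.2127  0.053 ] w 0.0481 F [-1.73  0.82  6.47]
open t 31.84 p [ 0.5098 -0.2126  0.0524] w 0.0696 F [ 0.53  0.39 -0.77]
away t 33.18 p [ 0.509  -0.2122  0.2508] w 0.0695 F [-0.39 -0.61  0.4 ]
end t 35.73 p [0.2502 0.3499 0.3   ] w 0.0701 F [-0.31  0.02 -1.11]
```

View pics/side_endc.png

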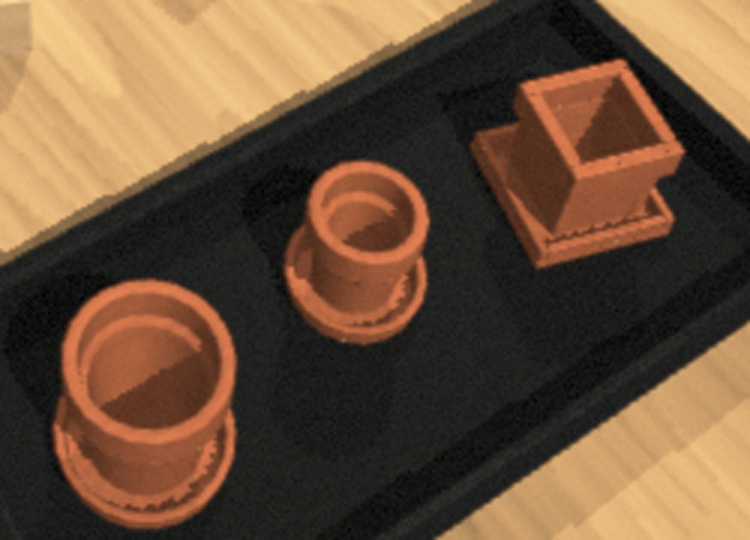

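View pics/top_endc.png

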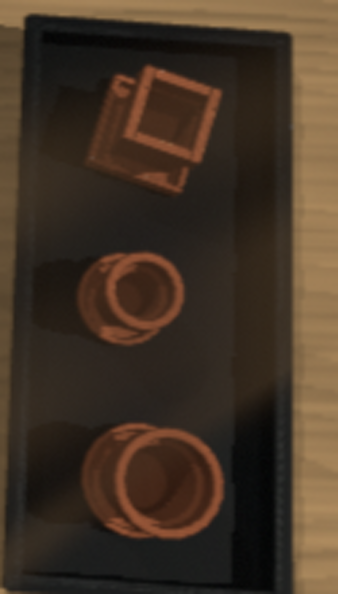

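View pics/top_end.png

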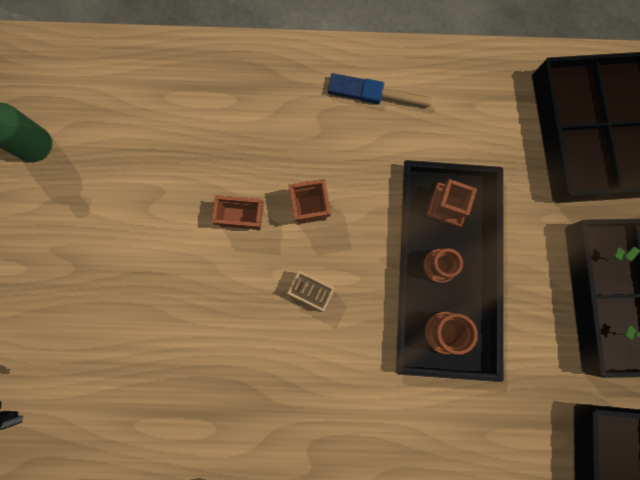

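Run:
```python
from h import *
for n,uv,z,s,sd in (("RL",(457.8,334.1),.079,(.391,-.2202),(149,362)),("RS",(448.5,262.8),.065,(.5098,-.2126),(368.5,212)),("SQ",(459.2,197.3),.065,(.6245,-.232),(600,118))):
    a=ray("top",uv,z)[:2];b=ray("side",(300+sd[0]/3-.3,290+sd[1]/3-.3),z)[:2]
    print(n,"top off mm",((a-s)*1e3).round(1),"side off",((b-s)*1e3).round(1))
P=[ray("top",(395+x/2.7,155+y/2.7),.065) for x,y in((148,65),(222,92),(201,164),(124,138))]
e=np.roll(P,-1,0)-np.array(P);print(np.degrees(np.arctan2(e[:,1],e[:,0]))%90, np.linalg.norm(e,axis=1))
```

```text
RL top off mm [-0.5 -0.9] side off [-0.8 -0.3]
RS top off mm [-1.1 -0.2] side off [-1.3  0.6]
SQ top off mm [-0.  -2.1] side off [-0.8 -0.5]
[70.74256706 72.63866022 72.40458177 71.42329841] [0.05058877 0.05070886 0.05166833 0.05218335]
```

All three pots sit within about 2 mm of their saucers' centres, and the other objects are where they started. I'm handing in.

```bash
python3 -c "
from workcell import *
hand_in()"
```

```text
the job is handed in; nothing more can be done
```

I stood the small square, large round and small round pots on their matching saucers and handed the job in after about 36 s of robot time. Each pot was lowered until the wrist force showed contact, then released.

- **Position:** in the last top and side pictures, the rims are within about 2 mm of the saucer centres. The largest offset was 2.1 mm, for the square pot in the top view only.
- **Rotation:** the square pot's sides lie at about 71.8°, against 71.9° for its saucer.
- **Seating:** all three pots touched down within about 1 mm of the height expected for a foot on the saucer floor, and they look upright.
- **Other objects:** the large square pot, the oblong pot and the label box look unmoved in the top picture. I judged that by eye and did not measure it again.
- **One mismatch:** the gripper read 63 mm on the large round pot's 66 mm collar and 48 mm on the small one's 50 mm. I didn't find out why. Both pots hung straight and set down cleanly.

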